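# Fit the top tier of a spare-parts stand

### The arm

A 6-joint arm with a two-finger parallel gripper is mounted at the origin on the work surface. World frame = base frame: x ahead of the robot, y to its left, z up, the work surface at z = 0. Lengths are in mm, angles in rad, forces in N, time in s.
With the tool pointing down it reaches from about 350 to 875 mm from the base axis. Payload 4.2 kg.
Tool frame: the origin (TCP) lies between the finger pads; the fingertips stand 8 mm ahead of it and the grasp point (between the pads) lies 11 mm behind it; z points along the fingers, y is the line along which they close (so a half turn about z gives the same grasp; the last joint's range is limited). The gripper opens to 85 mm and grips with 20 to 120 N. Pads are 22 mm wide; open, the fingers measure 114 mm over their backs; the gripper's body (76 mm by 85 mm) begins 54 mm behind the grasp point. The pads swing forward as they close: fully open they stand 13 mm farther back than shut.
Start: joints at [1.369, 0.385, 0.008, 0, -1.194, -0.259], TCP at [277.882, 559.804, 214.512] pointing down, gripper open.
Joint ranges: [-3.14, 3.14], [-1.21, 2.06], [-1.07, 1.41], [-3.16, 2.05], [-2.99, -0.16], [-3.1, 3.1]. Speed limits (rad/s): [2.79, 2.79, 3.14, 3.14, 3.14, 3.14].

### API

Orientations are given as a unit quaternion [x, y, z, w].
In Python, from bench import read_state, get_image, camera_params, job_done gives the robot as it stands.
- The arm moves only by the tool drive_tool, never from a script. Its argument "moves" is a list that holds one entry, the list of rows, each a list of 7 numbers: the shift along the tool's x, y, z in m, then the turn, a rotation vector about the tool's x, y, z in rad, then the closure in counts, from 0 (fully open) to 255 (shut). A call has 1 to 8 rows; each row shifts and turns the commanded pose from where the row before left it, along the tool's axes as they then stand; what a row does not reach is not made up. A row lasts 1/12 s, in which the tool goes at most 41.7 mm and 7.16 degrees, less where a joint would pass 70% of its speed; a pose out of reach is approached as far as the arm can. A call is refused whole if a number of a shift passes 0.0417 or a number of a turn 0.125, either way. A call with a gripper value outside its range is refused whole. The fingers move at their own pace and stop on an object; the grip force is fixed at half the most. Time passes only in rows, so rows that do not move let the fingers close. It gives the time, the measured TCP pose, the force and the opening at its end, in the units of the state.
- read_state(): the state, without advancing time (a new reading comes with each control period).
- get_image(name): name is "scene" or "top" or "wrist"; returns the picture (420x560x3 uint8, blue, green, red); there is no depth.
- camera_params(name): a dict with "mtx" (3x3 intrinsics, pixels), "dist" ([k1, k2, p1, p2, k3] as OpenCV has them; the pictures are not rectified), "extrinsics" (4x4, takes a point from camera to world coordinates). Camera axes: x right, y up, looking along -z (the intrinsics and any distortion apply to the point x, -y, -z); pixel columns grow to the right and rows downward; lengths in mm; the calibration is good to about 2 mm. A picture is of the moment at which its call begins: read the wrist's pose just before it. camera_params takes no time and is no camera call; for the wrist camera it gives the pose at the moment of the call.
- job_done(): hands the job in, once; it reports no verdict.
The state is a dict: "clock": time; "joints": joint angles; "joint_vel": joint speeds; "joint_efforts": joint torques, N m; "position": TCP position; "ee_rot": TCP orientation; "contact_force": force on the tool from outside, world axes, zero at the start; "wrist_torque": the same for the moment, N m; "gripper_width": finger opening in mm.
Only numpy, scipy, OpenCV 4.12 (cv2) and the standard library are available. Lean on these libraries where they do the work, as an engineer would, in place of code of your own. Each camera call takes 0.05 s, during which the arm holds its last target. There are 200 camera calls.

### The job

Put the stocked blue tray on the stand as its top tier, label on the same side as the lower tier's label: lower it and do not let go of it before all four posts have entered their corner holes, then press both ends down past the spring catches until the tray sits level and fully home on all four collars. Keep the tray about level so that both cartons stay in it, let go, and leave the bin, the pipe coupling and the roll of tape where they are.

Things in the scene. Friction and masses are not known exactly. Their poses are not given: they have to be found in the camera images.
- stand: Grey foot plate of the stand, 190 (x) x 250 (y) x 10 mm, screwed to the bench; origin at the centre of its underside, on the bench; x towards the label side, y along its length, z up. The post frame on it is bolted through slots: its centre may lie up to 8 mm off the plate's centre in x and up to 8 mm in y, all four posts alike, and stays so; feel or look for it.
- stand_tips (a point): Point on the plate's centre line at the height of the post tips, 157 mm above the bench; axes as the plate. Four steel posts, 16 mm diameter, tapering to 12 mm over the top 12 mm, stand at x = +-56, y = +-86 mm about the frame's own centre (up to 8 mm off this line in x and y). A blue lower tier with a yellow label on its +x side is fixed in it, rim 70 mm above the bench.
- stand_seat (a point): Point on the plate's centre line level with the upper faces of the four black collars that the top tier sits on, 125 mm above the bench; axes as the plate. A sprung orange catch on each post's outer (y) side, 131 to 140 mm up, stands 4.5 mm out: a tray set down rests on the catches, underside 13 mm above the collars. Each gives way under about 7 N, then holds the tray down.
- tray_handle (a point): Middle of the black handle bar of the loose blue tray: bar 116 (y) x 14 (x) x 20 mm (z). Tray 150 (x) x 210 (y) mm, about 0.6 kg loaded, rim 40 mm high, floor 6, walls 4 mm. This point is over the tray's centre, 65 mm above its underside. x towards its label, y along the handle. 19 mm floor holes at x = +-56, y = +-86 mm. Pressing mid-way on an end rim (y = +-103) passes that end's two catches.
- tray_label (a point): Middle of the yellow label holder (80 x 26 mm plate) on the outside of the tray's front wall, 80 mm in x from the tray's centre and 26 mm above its underside; axes as the tray.
- carton0_mid (a point): Centre of a small loose carton, 40 x 50 x 34 mm, 60 g, cardboard with an orange band, standing in the tray beside the handle.
- carton1_mid (a point): Centre of the second such carton, on the other side of the handle.
- bin_mid (a point): Bystander: centre of a blue picking bin of fittings, 100 x 160 x 75 mm, standing beyond the work.
- coupling_mid (a point): Bystander: centre of a grey pipe coupling standing on end, 64 mm diameter, 75 mm tall.
- tape_mid (a point): Bystander: centre of a roll of amber packing tape lying flat, 76 mm diameter, 48 mm tall.
Mind the look-alikes: they are no part of the job. What is shaped like the part that bears carton0_mid but black or green is not meant.

How it is judged (in metres and radians):
At the end, for the whole second after the job is handed in: The tray is over all four posts and fully home: its handle point 187 to 192.5 mm above the bench, level within 0.018 rad, centred within 16 mm of the foot plate's centre, its label on the stand's label (+x) side, both cartons still standing or lying on the tray's floor (z of tray_handle in the frame of stand between 0.187 and 0.1925 m and angle between tray_handle's own z axis and vertical below 0.018 rad and horizontal distance between tray_handle and stand below 0.016 m and x of tray_label in the frame of stand above 0.06 m and distance between each of carton0_mid, carton1_mid and tray_handle below 0.1 m and z of each of carton0_mid, carton1_mid in the frame of tray_handle below -0.02 m); the robot touches nothing.
It fails at once if the tray is let go while it is still on top of or above the post tips (underside more than 155.5 mm above the bench) (height (world z) of tray_handle above 0.2205 m and contact force between the fingers and tray below 0.2 N).
It fails at once if the tray is tipped more than 0.4 rad (angle between tray_handle's own z axis and vertical above 0.4 rad).
It fails at once if a bystander is shifted more than 25 mm (distance of any of bin_mid, coupling_mid, tape_mid from where it was at the start of the episode above 0.025 m).
It also fails if it takes over 67 s, if anything falls off the work surface, if the arm or the gripper's body presses on something with over 40 N, if the wrist force passes 120 N, or if a joint passes its speed limit or range.

## Working session

There is one attempt and no reset: what is moved stays moved. The work goes in short steps, Python scripts to look and compute and a tool call to move; the robot and the scene stay as the last step left them, time stands still between calls to the robot, and variables do not carry over. Pictures are saved under pics/ and viewed, on a budget of 10 in all, crops included, one or two more only if the job needs it, and the job is handed in when it is done.

Besides the shell and the picture viewer there is one more tool, called after "Call:" as name([rows], argument=value, ...), one row to a line, values as JSON. drive_tool: Moves the arm, as the interface text tells. Its arguments: {"type":"object","properties":{"moves":{"type":"array"}},"required":["moves"]}

```bash
mkdir -p pics; python3 - <<'E'
from bench import *
import cv2,numpy as np
for n in("scene","top"):
    im=get_image(n); cv2.imwrite(f"pics/{n}0.png",im)
    p=camera_params(n); print(n,np.round(p["mtx"],1).tolist(),p["dist"],np.round(p["extrinsics"],3).tolist())
a=cv2.imread("pics/scene0.png");b=cv2.imread("pics/top0.png")
s=read_state();print(s)
E
```

```text
scene [[389.7, 0.0, 279.2], [0.0, 389.7, 199.7], [0.0, 0.0, 1.0]] [-0.06211796  0.          0.          0.          0.        ] [[0.257, -0.562, 0.786, 1293.451], [0.966, 0.154, -0.206, -133.93], [-0.006, 0.812, 0.583, 687.428], [0.0, 0.0, 0.0, 1.0]]
top [[480.1, 0.0, 281.4], [0.0, 480.1, 208.4], [0.0, 0.0, 1.0]] [-0.06549273  0.          0.          0.          0.        ] [[0.009, 0.99, -0.138, 379.86], [-1.0, 0.006, -0.02, 62.142], [-0.019, 0.138, 0.99, 1267.736], [0.0, 0.0, 0.0, 1.0]]
{'clock': 0.1, 'joints': array([ 1.36859345e+00,  3.85502729e-01,  6.77024707e-03, -4.41299588e-04,
       -1.19397614e+00, -2.58599247e-01]), 'joint_vel': array([-0.00105985, -0.00253265,  0.00404694,  0.00143597, -0.00155258,
       -0.00026209]), 'joint_efforts': array([-6.54332180e-04, -3.93318665e+01,  1.88930690e+01,  4.19797897e+00,
       -2.59424160e-03,  6.20259982e-06]), 'position': array([277.65719126, 559.33202335, 213.51916413]), 'ee_rot': array([ 9.73555829e-01, -2.28447131e-01, -1.78051568e-04,  9.61549502e-04]), 'contact_force': array([-0.18509675,  0.88784734, -0.004682  ]), 'wrist_torque': array([0.03315979, 0.07878848, 0.03991474]), 'gripper_width': 85.45515568031209}
```

View pics/scene0.png

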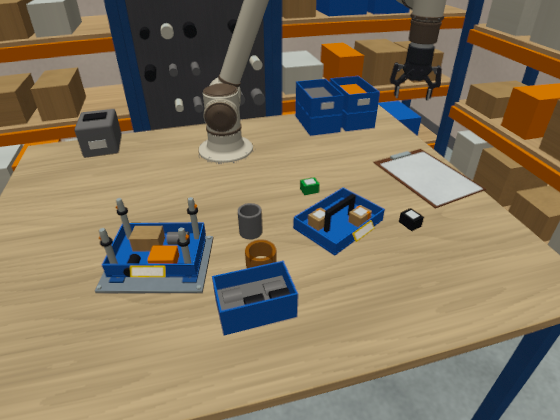

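View pics/top0.png

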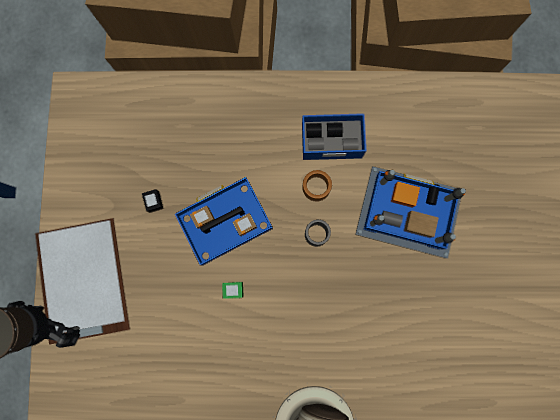

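Candidates for the tray, top view: the loose blue tray with a black handle and two orange-banded cartons at (222,220), the fixed lower tier in the stand at (410,210), and the blue bin at (334,137). The scene view also has shelf bins at (318,105) and (352,100). The black carton (152,201) and the green one (233,290) are look-alikes. I choose (222,220). The yellow labels are on the far (+x world) sides: tray at (225,188), stand at (408,172). I'll check this in one close crop.

```bash
python3 - <<'E'
import cv2,numpy as np
b=cv2.imread("pics/top0.png")
A=cv2.resize(b[170:275,165:285],None,fx=5,fy=5,interpolation=cv2.INTER_CUBIC)
B=cv2.resize(b[160:265,350:470],None,fx=5,fy=5,interpolation=cv2.INTER_CUBIC)
o=np.hstack([A,B]); 
o=cv2.resize(o,(800,350),interpolation=cv2.INTER_AREA)
# stack vertical instead for res
o=np.vstack([cv2.resize(b[170:275,165:285],(686,600),interpolation=cv2.INTER_CUBIC)])
cv2.imwrite("pics/tray.png",o)
cv2.imwrite("pics/stand.png",cv2.resize(b[160:265,350:470],(686,600),interpolation=cv2.INTER_CUBIC))
E
```

```text
(no output)
```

View pics/tray.png

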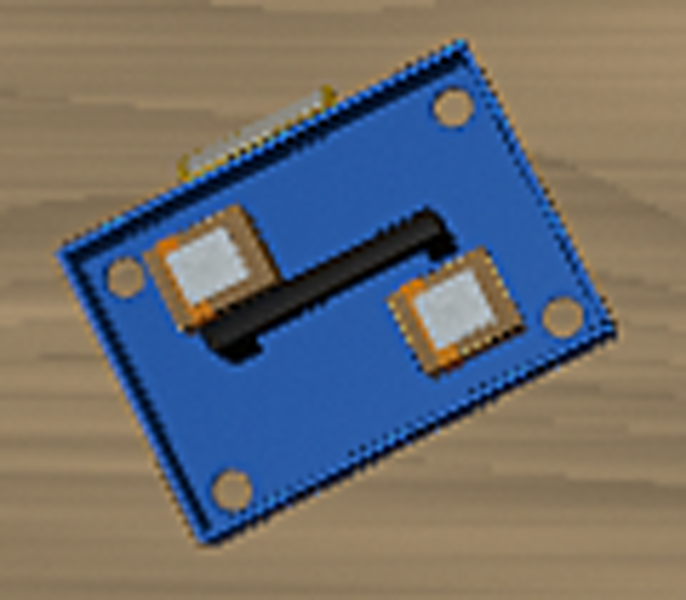

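View pics/stand.png

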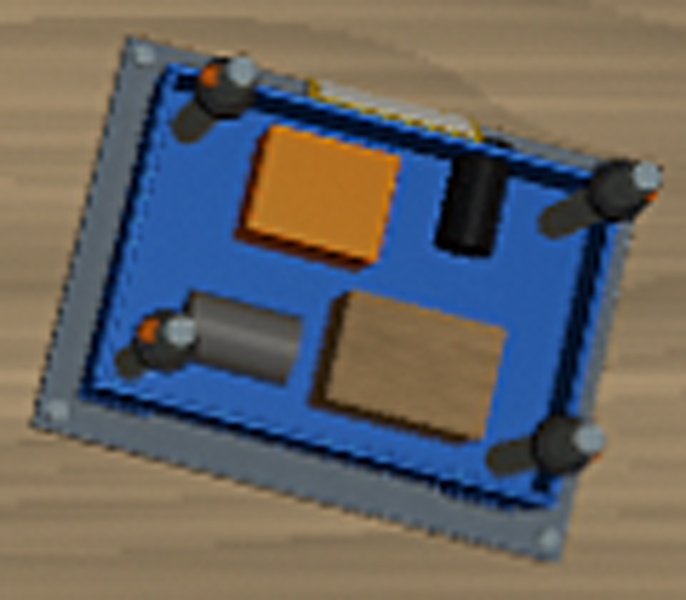

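```bash
cat > h.py <<'E'
import cv2,numpy as np
from bench import *
from scipy.optimize import least_squares
from scipy.spatial.transform import Rotation as R
F=np.diag([1.,-1,-1])
def proj(p,P):
    E=p["extrinsics"]; q=(np.atleast_2d(P)-E[:3,3])@E[:3,:3]@F
    return cv2.projectPoints(q,np.zeros(3),np.zeros(3),p["mtx"],np.array(p["dist"]))[0].reshape(-1,2)
def back(p,uv,z):
    n=cv2.undistortPoints(np.float64(uv).reshape(-1,1,2),p["mtx"],np.array(p["dist"])).reshape(-1,2)
    d=np.c_[n,np.ones(len(n))]@F@p["extrinsics"][:3,:3].T; o=p["extrinsics"][:3,3]
    return o+d*((np.broadcast_to(z,len(n))-o[2])/d[:,2])[:,None]
def rect(W,M): # fit planar pose: W world pts, M model xy -> x,y,yaw
    f=lambda q:(W[:,:2]-(q[:2]+M@np.array([[np.cos(q[2]),np.sin(q[2])],[-np.sin(q[2]),np.cos(q[2])]]))).ravel()
    r=least_squares(f,[*W[:,:2].mean(0),0]); return r.x,np.abs(r.fun).max()
E
python3 - <<'E'
from h import *
p=camera_params("top")
c=lambda L,x0,y0:(np.array(L)+.5)/5.7155-.5+[x0,y0]
ho=c([(125,279),(454,107),(563,317),(232,491)],165,170)
ri=c([(60,250),(463,42),(615,330),(205,545)],165,170)
po=c([(241,70),(648,175),(588,438),(180,330)],350,160)
pl=c([(128,37),(30,428),(560,560)],350,160)
H=np.array([(56,86),(56,-86),(-56,-86),(-56,86)])
print("holes",rect(back(p,ho,4),H)); print("rim",rect(back(p,ri,40),np.sign(H)*[75,105]))
print("posts",rect(back(p,po,157),H)); print("plate",rect(back(p,pl,10),np.array([(95,125),(-95,125),(-95,-125)])))
for n,uv,z in(("coup",(318,232),75),("tape",(318,185),48),("bin",(334,135),75)): print(n,back(p,[uv],z).round())
s=read_state(); print(R.from_quat(s["ee_rot"]).as_matrix().round(3))
E
```

```text
holes (array([5.18924765e+02, 2.38123263e+02, 4.94240815e-01]), np.float64(0.619190407335168))
rim (array([5.18295295e+02, 2.36802459e+02, 4.91621601e-01]), np.float64(1.6441631716472784))
posts (array([ 5.47320644e+02, -2.44596148e+02, -2.53748652e-01]), np.float64(0.605518023459183))
plate (array([ 5.48886068e+02, -2.50584781e+02, -2.46351093e-01]), np.float64(1.3619920942494446))
coup [[487.  -5.  75.]]
tape [[611.  -7.  48.]]
bin [[736. -47.  75.]]
[[ 0.896 -0.445 -0.001]
 [-0.445 -0.896 -0.002]
 [ 0.     0.002 -1.   ]]
```

The crops confirm the choice: loose tray at crop centre (335,290), label at (260,130), four holes clear. Stand post tips are at (241,70), (648,175), (588,438) and (180,330), with the label on the far side. That puts the tray at about (519,237), yaw 0.493, and the post frame at about (547,-245), yaw -0.254.

Call:
drive_tool([
  [[0.036,0.018,0,0,0,0,0],[0.036,0.018,0,0,0,0,0],[0.036,0.018,0,0,0,0,0],[0.036,0.018,0,0,0,0,0],[0.036,0.018,0,0,0,0,0],[0.036,0.018,0,0,0,0,0],[0.036,0.018,0,0,0,0,0],[0.036,0.018,0,0,0,0,0]],
])

```text
clock: 0.77
position: [472.4, 300.9, 214.2]
ee_rot: [0.974, -0.228, -0.0, 0.0]
contact_force: [-0.4, 1.1, -0.0]
gripper_width: 85.6
```

Call:
drive_tool([
  [[0.036,0.018,0,0,0,0,0],[0.036,0.018,0,0,0,0,0],[0,0,0,0,0,0.103,0],[0,0,0,0,0,0.103,0],[0,0,0,0,0,0.103,0],[0,0,0,0,0,0.103,0],[0,0,0,0,0,0.103,0],[0,0,0,0,0,0.103,0]],
])

```text
clock: 1.43
position: [520.0, 238.2, 213.9]
ee_rot: [0.857, -0.516, -0.0, 0.001]
contact_force: [0.1, 0.0, -0.2]
gripper_width: 85.4
```

```bash
cat >> h.py <<'E'
def go(x,y,z,yaw): # shift in tool axes (mm) and turn about tool z, to put the TCP there with tool y along -x of an object of that yaw
    s=read_state(); Q=R.from_quat(s["ee_rot"]); 
    d=Q.inv().apply(np.array([x,y,z])-s["position"])
    c,n=np.cos(yaw),np.sin(yaw); T=R.from_matrix(np.array([[n,-c,0],[-c,-n,0],[0,0,-1.]]).T)
    print("clock",s["clock"].__round__(2),"pos",s["position"].round(1),"shift",d.round(1),"rotvec",(Q.inv()*T).as_rotvec().round(4),"F",s["contact_force"].round(1),"w",round(s["gripper_width"],1))
E
python3 - <<'E'
from h import *
cv2.imwrite("pics/w1.png",get_image("wrist")); go(518.6,237.5,54,0.493)
p=camera_params("wrist")
c,s=np.cos(.493),np.sin(.493)
im=cv2.imread("pics/w1.png")
for m in [(0,58,75),(0,-58,75),(75,105,40),(75,-105,40),(-75,105,40),(-75,-105,40),(56,86,4),(56,-86,4),(-56,86,4),(-56,-86,4)]:
    uv=proj(p,[(518.6+c*m[0]-s*m[1],237.5+s*m[0]+c*m[1],m[2])])[0]
    cv2.circle(im,tuple(int(v) for v in np.clip(uv,-2000,2000)),3,(0,0,255),1)
cv2.imwrite("pics/w1b.png",im)
E
```

```text
clock 1.48 pos [520.  238.2 213.9] shift [ -0.    1.4 159.9] rotvec [ 0.0012 -0.     -0.0096] F [0.5 0.5 0.4] w 85.2
```

View pics/w1b.png

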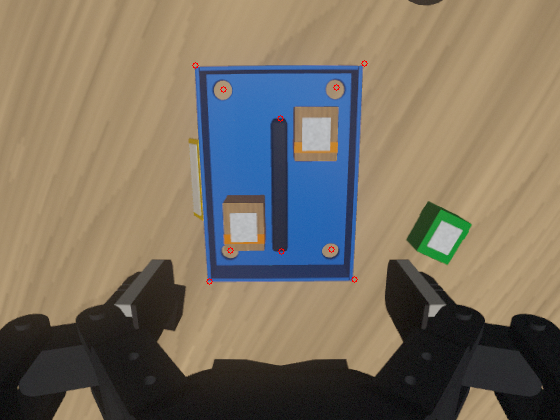

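The wrist view shows the tray centred on the model: the handle runs from (280,120) to (281,251), and the holes and rim corners match the projected marks within about 2 px. Descend and grasp.

Call:
drive_tool([
  [[0,0.0014,0.022,0,0,-0.0096,0],[0,0,0.022,0,0,0,0],[0,0,0.022,0,0,0,0],[0,0,0.022,0,0,0,0],[0,0,0.022,0,0,0,0],[0,0,0.022,0,0,0,0],[0,0,0.018,0,0,0,0],[0,0,0.01,0,0,0,0]],
])

```text
clock: 2.15
position: [517.6, 236.8, 51.8]
ee_rot: [0.861, -0.509, -0.001, 0.002]
contact_force: [0.4, -0.1, -0.4]
gripper_width: 85.6
```

Call:
drive_tool([
  [[0,0,0,0,0,0,60],[0,0,0,0,0,0,120],[0,0,0,0,0,0,180],[0,0,0,0,0,0,255],[0,0,0,0,0,0,255],[0,0,0,0,0,0,255],[0,0,0,0,0,0,255],[0,0,0,0,0,0,255]],
])

```text
clock: 2.82
position: [519.8, 238.4, 55.8]
ee_rot: [0.861, -0.509, 0.001, -0.001]
contact_force: [-1.2, -0.0, 6.4]
gripper_width: 10.6
```

Call:
drive_tool([
  [[0,0,0,0,0,0,255],[0,0,0,0,0,0,255],[0,0,0,0,0,0,255],[0,0,-0.005,0,0,0,255],[0,0,-0.005,0,0,0,255],[0,0,-0.005,0,0,0,255],[0,0,0,0,0,0,255],[0,0,0,0,0,0,255]],
])

```text
clock: 3.48
position: [518.9, 237.8, 69.4]
ee_rot: [0.86, -0.51, -0.0, 0.0]
contact_force: [0.3, 0.3, -6.1]
gripper_width: 10.9
```

Call:
drive_tool([
  [[0,0,-0.01,0,0,0,255],[0,0,-0.02,0,0,0,255],[0,0,-0.026,0,0,0,255],[0,0,-0.03,0,0,0,255],[0,0,-0.03,0,0,0,255],[0,0,-0.026,0,0,0,255],[0,0,-0.018,0,0,0,255],[0,0,-0.01,0,0,0,255]],
])

```text
clock: 4.15
position: [519.8, 238.2, 243.0]
ee_rot: [0.861, -0.509, 0.001, -0.002]
contact_force: [0.7, -0.7, -3.6]
gripper_width: 10.7
```

```bash
python3 - <<'E'
from h import *
go(547.3,-244.6,240,-0.2537)
E
```

```text
clock 4.15 pos [519.8 238.2 243. ] shift [436.5 208.1   1.8] rotvec [-0.0044  0.0023  0.7555] F [ 0.7 -0.7 -3.6] w 10.7
```

Call:
drive_tool([
  [[0.0072,0.0034,0,0,0,0,255],[0.0126,0.006,0,0,0,0,255],[0.018,0.0086,0,0,0,0,255],[0.0208,0.0099,0,0,0,0,255],[0.0208,0.0099,0,0,0,0,255],[0.0208,0.0099,0,0,0,0,255],[0.0208,0.0099,0,0,0,0,255],[0.0208,0.0099,0,0,0,0,255]],
])

```text
clock: 4.82
position: [526.2, 78.3, 237.0]
ee_rot: [0.86, -0.51, -0.002, 0.002]
contact_force: [0.2, -0.5, -5.2]
gripper_width: 10.7
```

Call:
drive_tool([
  [[0.0208,0.0099,0,0,0,0,255],[0.0208,0.0099,0,0,0,0,255],[0.0208,0.0099,0,0,0,0,255],[0.0208,0.0099,0,0,0,0,255],[0.0208,0.0099,0,0,0,0,255],[0.0208,0.0099,0,0,0,0,255],[0.0208,0.0099,0,0,0,0,255],[0.0208,0.0099,0,0,0,0,255]],
])

```text
clock: 5.48
position: [536.3, -105.1, 237.0]
ee_rot: [0.86, -0.51, -0.002, 0.001]
contact_force: [1.2, 0.2, -5.1]
gripper_width: 10.7
```

Call:
drive_tool([
  [[0.0208,0.0099,0,0,0,0,255],[0.0208,0.0099,0,0,0,0,255],[0.0208,0.0099,0,0,0,0,255],[0.0208,0.0099,0,0,0,0,255],[0.0208,0.0099,0,0,0,0,255],[0.0144,0.0069,0,0,0,0,255],[0.0105,0.005,0,0,0,0,255],[0,0,0,0,0,0.04,255]],
])

```text
clock: 6.15
position: [544.9, -248.0, 237.0]
ee_rot: [0.849, -0.528, -0.002, 0.001]
contact_force: [-0.1, 0.1, -5.6]
gripper_width: 11.2
```

Call:
drive_tool([
  [[0,0,0,0,0,0.08,255],[0,0,0,0,0,0.1,255],[0,0,0,0,0,0.115,255],[0,0,0,0,0,0.115,255],[0,0,0,0,0,0.11,255],[0,0,0,0,0,0.1,255],[0,0,0,0,0,0.06,255],[0,0,0,0,0,0.03,255]],
])

```text
clock: 6.82
position: [545.2, -245.5, 237.6]
ee_rot: [-0.613, 0.79, 0.002, -0.001]
contact_force: [-0.7, 0.3, -5.1]
gripper_width: 10.5
```

Call:
drive_tool([
  [[0,0,0,0,0,0,255],[0,0,0,0,0,0,255],[0,0,0,0,0,0,255],[0,0,0,0,0,0,255]],
])

```text
clock: 7.15
position: [546.4, -245.5, 239.0]
ee_rot: [-0.614, 0.789, 0.0, -0.0]
contact_force: [-0.4, 0.0, -5.6]
gripper_width: 10.5
```

```bash
python3 - <<'E'
from h import *
w=get_image("wrist");p=camera_params("wrist");t=get_image("top")
s=read_state(); go(547.3,-244.6,240,-0.2537)
x=s["position"]; Q=R.from_quat(s["ee_rot"]).as_matrix(); tx=-Q[:,1]; ty=-Q[:,0]
c,n=np.cos(-.2537),np.sin(-.2537)
np.save("w2.npy",w)
for im,pp in((w,p),(t,camera_params("top"))):
    for m in [(56,86),(56,-86),(-56,86),(-56,-86)]:
        for z in(157,):
            uv=proj(pp,[(547.3+c*m[0]-n*m[1],-244.6+n*m[0]+c*m[1],z)])[0]; cv2.circle(im,tuple(int(round(v)) for v in np.clip(uv,-2000,2000)),4,(0,0,255),1)
        uv=proj(pp,[x+tx*m[0]+ty*m[1]-np.array([0,0,54-6])])[0]; cv2.circle(im,tuple(int(round(v)) for v in np.clip(uv,-2000,2000)),3,(0,255,0),1)
cv2.imwrite("pics/c2.png",np.hstack([w[:,100:460],cv2.resize(t[140:290,330:490],(448,420),interpolation=cv2.INTER_CUBIC)])[:, :800])
E
```

```text
clock 7.25 pos [ 546.6 -245.5  239.3] shift [-1.  -0.5 -0.7] rotvec [0.0004 0.     0.0056] F [ 0.6 -0.5 -5.7] w 10.6
```

View pics/c2.png

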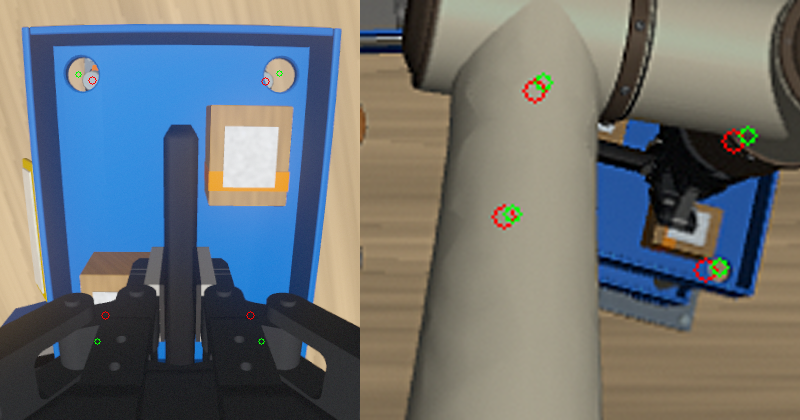

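The wrist view (left half, column offset 100) shows both far post tips inside the far holes: tips at about (92,79) and (267,78), hole centres at about (83,74) and (279,74). The tips match the predicted posts. I'll measure the hole outlines numerically to get the held tray's true offset.

```bash
python3 - <<'E'
from h import *
w=np.load("w2.npy") if 0 else get_image("wrist"); p=camera_params("wrist"); s=read_state()
h=cv2.cvtColor(w,cv2.COLOR_BGR2HSV)
blue=cv2.inRange(h,(100,100,30),(125,255,255))
E=[]
for x0 in(155,350):
    sub=255-blue[50:100,x0:x0+55]
    cs,_=cv2.findContours(sub,cv2.RETR_EXTERNAL,cv2.CHAIN_APPROX_NONE)
    c=max(cs,key=cv2.contourArea); e=cv2.fitEllipse(cv2.convexHull(c)); E.append((e[0][0]+x0,e[0][1]+50)); print(E[-1],e[1],cv2.boundingRect(c))
x=s["position"]
W=back(p,E,x[2]-54+5.9); print("holes",W.round(1), "sep",np.linalg.norm(W[0]-W[1]))
a=W[0]-W[1]; print("tray yaw",np.arctan2(a[1],a[0])); 
yaw=np.arctan2(a[1],a[0]); m=W.mean(0)[:2]; c=m-86*np.array([-np.sin(yaw),np.cos(yaw)]); print("tray centre",c,"tcp",x, "tool yaw",np.arctan2(*(-R.from_quat(s['ee_rot']).as_matrix()[:2,1])[::-1]))
for z in(157,):
  print("posts px",proj(p,[(547.3+np.cos(.2537)*q+np.sin(.2537)*86,-244.6-np.sin(.2537)*q+np.cos(.2537)*86,z) for q in(56,-56)]).round(1))
o=np.hstack([cv2.resize(w[45:105,x0:x0+60],(390,390),interpolation=cv2.INTER_CUBIC) for x0 in(153,348)]); cv2.imwrite("pics/holes.png",o)
E
```

```text
(182.77425384521484, 73.9522590637207) (31.159448623657227, 33.77576446533203) (12, 7, 32, 35)
(378.97960472106934, 74.75507164001465) (30.909626007080078, 34.22602462768555) (14, 8, 31, 34)
holes [[ 577.2 -341.7  191.3]
 [ 471.6 -314.4  191.3]] sep 109.11917634193166
tray yaw -0.2525265001451641
tray centre [ 502.89205899 -411.33484333] tcp [ 546.66475886 -245.47434182  239.41996429] tool yaw -0.24820326512279617
posts px [[205.5 314.4]
 [350.2 315.1]]
```

View pics/holes.png

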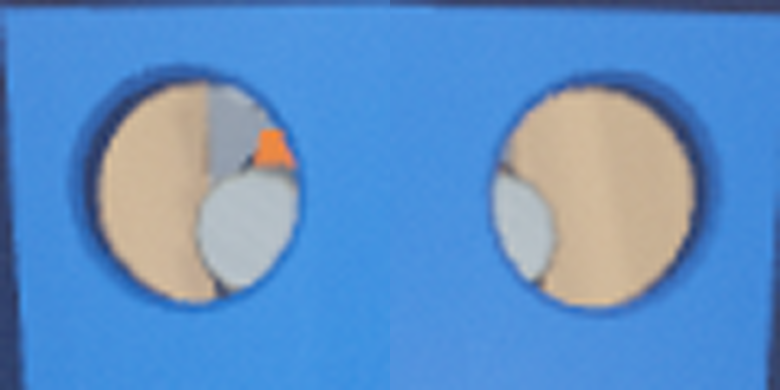

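The crop shows both tips seen obliquely inside the far holes: left tip centred near (250,231), right tip's right edge at (555,228). I'll compare tips and holes in this one camera, so the calibration bias cancels.

```bash
python3 - <<'E'
from h import *
p=camera_params("wrist"); s=read_state(); x=s["position"]
for name,E,z in(("hole",[(181.5,73.8),(380.9,74)],x[2]-54+6),("hole-2",[(181.5,73.8),(380.9,74)],x[2]-56+6),("post",[(192.3,80.5),(364.1,80.2)],157)):
    W=back(p,E,z); a=W[0]-W[1]; yaw=np.arctan2(a[1],a[0]); c=W.mean(0)[:2]+86*np.array([-np.sin(yaw),np.cos(yaw)]); print(name,"sep",np.hypot(*a[:2]).round(1),"yaw",yaw.round(4),"centre",c.round(1), "near mid", W.mean(0).round(1))
print(x,p["extrinsics"].round(3))
E
```

```text
hole sep 110.8 yaw -0.2495 centre [ 545.4 -244.9] near mid [ 524.1 -328.3  191.4]
hole-2 sep 111.9 yaw -0.2495 centre [ 545.3 -245.1] near mid [ 524.1 -328.4  189.4]
post sep 111.5 yaw -0.2474 centre [ 547.2 -244.4] near mid [ 526.2 -327.8  157. ]
[ 546.66475886 -245.47434182  239.41996429] [[-9.69000e-01 -2.38000e-01 -6.50000e-02  5.29746e+02]
 [ 2.46000e-01 -9.35000e-01 -2.54000e-01 -3.09533e+02]
 [ 0.00000e+00 -2.62000e-01  9.65000e-01  3.98558e+02]
 [ 0.00000e+00  0.00000e+00  0.00000e+00  1.00000e+00]]
```

Call:
drive_tool([
  [[-0.001,-0.0017,0.002,0,0,0,255],[0,0,0.004,0,0,0,255],[0,0,0.004,0,0,0,255],[0,0,0.004,0,0,0,255],[0,0,0.004,0,0,0,255],[0,0,0.003,0,0,0,255],[0,0,0.002,0,0,0,255],[0,0,0,0,0,0,255]],
])

```text
clock: 7.97
position: [548.4, -244.8, 215.8]
ee_rot: [-0.614, 0.789, 0.001, -0.0]
contact_force: [0.5, 0.3, -5.1]
gripper_width: 10.6
```

Call:
drive_tool([
  [[0,0,0.002,0,0,0,255],[0,0,0.002,0,0,0,255],[0,0,0.002,0,0,0,255],[0,0,0,0,0,0,255]],
])

```text
clock: 8.3
position: [548.4, -244.8, 210.0]
ee_rot: [-0.614, 0.789, 0.0, -0.0]
contact_force: [-0.3, -0.5, -5.1]
gripper_width: 10.5
```

Call:
drive_tool([
  [[0,0,0.002,0,0,0,255],[0,0,0.002,0,0,0,255],[0,0,0.002,0,0,0,255],[0,0,0,0,0,0,255],[0,0,0,0,0,0,255]],
])

```text
clock: 8.72
position: [548.5, -244.9, 204.3]
ee_rot: [-0.614, 0.789, 0.0, -0.0]
contact_force: [-0.0, 0.6, -5.4]
gripper_width: 10.7
```

Force is still just the tray's weight with the underside at about 149 mm, so the posts are in the holes. Continue to the catches.

Call:
drive_tool([
  [[0,0,0.0015,0,0,0,255],[0,0,0.0015,0,0,0,255],[0,0,0.0015,0,0,0,255],[0,0,0.0015,0,0,0,255],[0,0,0,0,0,0,255],[0,0,0,0,0,0,255]],
])

```text
clock: 9.22
position: [548.6, -244.9, 198.3]
ee_rot: [-0.614, 0.789, 0.0, -0.0]
contact_force: [-0.7, 0.6, -5.2]
gripper_width: 10.6
```

Call:
drive_tool([
  [[0,0,0.0015,0,0,0,255],[0,0,0.0015,0,0,0,255],[0,0,0.001,0,0,0,255],[0,0,0,0,0,0,255],[0,0,0,0,0,0,255]],
])

```text
clock: 9.63
position: [548.6, -244.9, 194.4]
ee_rot: [-0.614, 0.789, 0.0, -0.0]
contact_force: [-0.4, -0.4, -5.4]
gripper_width: 10.6
```

```bash
python3 - <<'E'
from h import *
go(547.3,-244.6,193,-0.2537); print(read_state()["wrist_torque"])
a=get_image("scene"); cv2.imwrite("pics/s3.png",cv2.resize(a[170:310,80:260],(771,600),interpolation=cv2.INTER_CUBIC))
E
```

```text
clock 9.63 pos [ 548.6 -244.9  194.4] shift [0.  1.4 1.4] rotvec [ 0.0001 -0.      0.0053] F [-0.4 -0.4 -5.4] w 10.6
[0.00135973 0.00954735 0.00509249]
```

View pics/s3.png

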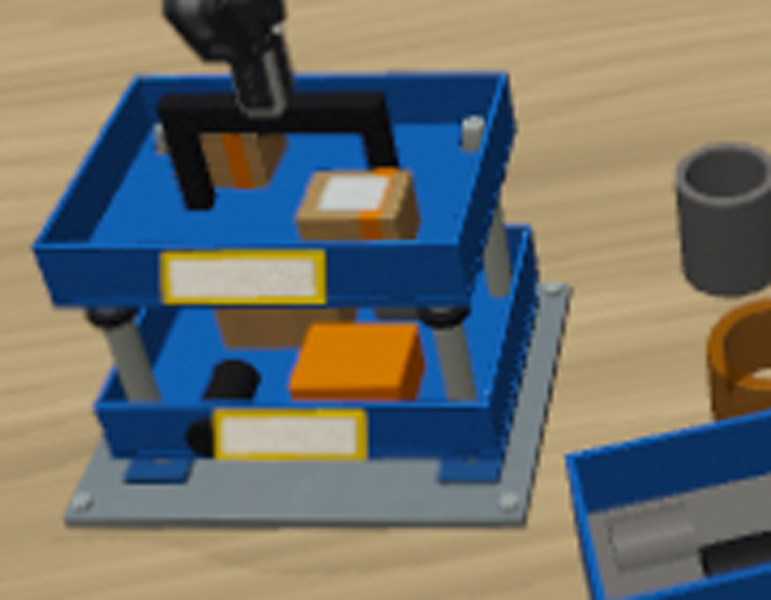

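The tray is threaded: post tips show above the floor at (472,133) and (160,138), both cartons are inside, and both labels are on the same (front) side. Continue until it rests on the catches.

Call:
drive_tool([
  [[0,0,0.001,0,0,0,255],[0,0,0.001,0,0,0,255],[0,0,0,0,0,0,255],[0,0,0,0,0,0,255]],
])

```text
clock: 10.02
position: [548.9, -245.2, 193.4]
ee_rot: [-0.614, 0.789, -0.001, 0.0]
contact_force: [-1.5, -0.1, -1.1]
gripper_width: 10.7
```

Call:
drive_tool([
  [[0,0,0.001,0,0,0,255],[0,0,0.001,0,0,0,255],[0,0,0,0,0,0,255],[0,0,0,0,0,0,255]],
])

```text
clock: 10.35
position: [549.1, -245.5, 193.0]
ee_rot: [-0.614, 0.789, -0.001, 0.0]
contact_force: [-2.7, 1.8, 6.2]
gripper_width: 10.6
```

It touched the catches at TCP z of about 193.5, underside at about 138 mm as described. Ease off, let go, and rise.

Call:
drive_tool([
  [[0,0,-0.001,0,0,0,255],[0,0,-0.0005,0,0,0,255],[0,0,0,0,0,0,200],[0,0,0,0,0,0,130],[0,0,0,0,0,0,60],[0,0,0,0,0,0,0],[0,0,0,0,0,0,0],[0,0,0,0,0,0,0]],
])

```text
clock: 11.02
position: [548.7, -244.9, 191.8]
ee_rot: [-0.614, 0.789, 0.0, -0.0]
contact_force: [0.3, 0.4, 0.6]
gripper_width: 77.6
```

Call:
drive_tool([
  [[0,0,0,0,0,0,0],[0,0,-0.006,0,0,0,0],[0,0,-0.01,0,0,0,0],[0,0,-0.014,0,0,0,0],[0,0,-0.014,0,0,0,0],[0,0,-0.01,0,0,0,0],[0,0,-0.006,0,0,0,120],[0,0,0,0,0,0,255]],
])

```text
clock: 11.68
position: [549.4, -245.2, 254.2]
ee_rot: [-0.614, 0.789, -0.002, 0.001]
contact_force: [0.7, -0.3, -0.7]
gripper_width: 64.0
```

Call:
drive_tool([
  [[-0.015,0,0,0,0,0,255],[-0.02,0,0,0,0,0,255],[-0.022,0,0,0,0,0,255],[-0.02,0,0,0,0,0,255],[-0.016,0,0,0,0,0,255],[-0.01,0,0,0,0,0,255],[0,0,0,0,0,0,255],[0,0,0,0,0,0,255]],
])

```text
clock: 12.35
position: [573.8, -145.0, 251.6]
ee_rot: [-0.614, 0.789, 0.0, -0.0]
contact_force: [-0.1, -0.2, -0.1]
gripper_width: 0.2
```

Call:
drive_tool([
  [[0,0,0.008,0,0,0,255],[0,0,0.012,0,0,0,255],[0,0,0.012,0,0,0,255],[0,0,0.01,0,0,0,255],[0,0,0.006,0,0,0,255],[0,0,0.004,0,0,0,255],[0,0,0,0,0,0,255],[0,0,0,0,0,0,255]],
])

```text
clock: 13.02
position: [574.2, -145.4, 200.2]
ee_rot: [-0.614, 0.789, -0.0, 0.0]
contact_force: [-0.6, 0.3, 1.4]
gripper_width: -0.2
```

```bash
python3 - <<'E'
from h import *
y=-.2537; go(548.5-103*np.sin(y),-244.9+103*np.cos(y),186,y)
E
```

```text
clock 13.02 pos [ 574.2 -145.4  200.2] shift [-0.2 -0.1 14.2] rotvec [-0.0004 -0.0002  0.0051] F [-0.6  0.3  1.4] w -0.2
```

Call:
drive_tool([
  [[0,0,0.004,0,0,0,255],[0,0,0.004,0,0,0,255],[0,0,0.003,0,0,0,255],[0,0,0.002,0,0,0,255],[0,0,0,0,0,0,255],[0,0,0,0,0,0,255]],
])

```text
clock: 13.52
position: [574.0, -145.1, 186.9]
ee_rot: [-0.614, 0.789, 0.0, -0.0]
contact_force: [0.3, 0.2, -0.8]
gripper_width: 0.0
```

Call:
drive_tool([
  [[0,0,0.001,0,0,0,255],[0,0,0.001,0,0,0,255],[0,0,0.001,0,0,0,255],[0,0,0.001,0,0,0,255],[0,0,0,0,0,0,255],[0,0,0,0,0,0,255]],
])

```text
clock: 14.02
position: [574.0, -145.1, 183.0]
ee_rot: [-0.614, 0.789, 0.0, -0.0]
contact_force: [0.8, -1.5, -0.1]
gripper_width: 0.1
```

Call:
drive_tool([
  [[0,0,0.001,0,0,0,255],[0,0,0.001,0,0,0,255],[0,0,0,0,0,0,255],[0,0,0,0,0,0,255]],
])

```text
clock: 14.35
position: [573.9, -145.1, 180.9]
ee_rot: [-0.614, 0.789, 0.0, -0.0]
contact_force: [0.9, -0.1, -0.3]
gripper_width: 0.0
```

Call:
drive_tool([
  [[0,0,0.001,0,0,0,255],[0,0,0.001,0,0,0,255],[0,0,0,0,0,0,255],[0,0,0,0,0,0,255]],
])

```text
clock: 14.68
position: [573.9, -145.1, 178.9]
ee_rot: [-0.614, 0.789, 0.0, -0.0]
contact_force: [0.9, -0.8, -0.4]
gripper_width: 0.0
```

```bash
python3 - <<'E'
from h import *
a=get_image("scene");w=get_image("wrist"); p=camera_params("scene")
cv2.imwrite("pics/s4.png",np.hstack([cv2.resize(a[165:295,90:230],(420,390),interpolation=cv2.INTER_CUBIC),cv2.resize(w,None,fx=.66,fy=.93)[:390]]))
E
```

```text
(no output)
```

View pics/s4.png

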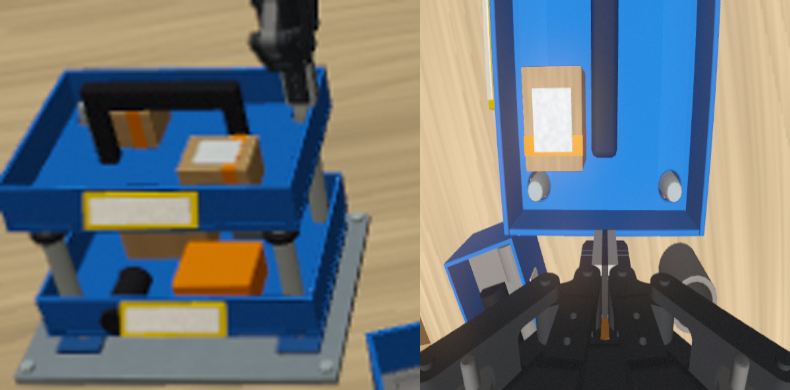

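```bash
python3 - <<'E'
from h import *
w=get_image("wrist"); p=camera_params("wrist"); s=read_state(); x=s["position"]
y=-.2537; C=np.array([547.3,-244.6]); c,n=np.cos(y),np.sin(y)
W=lambda a,b,z:(C[0]+c*a-n*b,C[1]+n*a+c*b,z)
for z in(178,165): print(z,"rim corners px",proj(p,[W(75,105,z),W(-75,105,z),W(0,105,z)]).round(1).tolist())
print("tip",proj(p,[x-[0,0,8],x]).round(1).tolist(), "tip tray coords",np.array([[c,n],[-n,c]])@(x[:2]-C), "post tips",proj(p,[W(56,86,157),W(-56,86,157)]).round(1).tolist())
cv2.imwrite("pics/s5.png",cv2.resize(w[175:325,110:450],(800,353),interpolation=cv2.INTER_CUBIC))
E
```

```text
178 rim corners px [[127.6, 253.3], [432.7, 254.7], [280.3, 254.9]]
165 rim corners px [[137.5, 243.7], [422.8, 245.0], [280.2, 245.0]]
tip [[278.5, 245.7], [278.5, 251.9]] tip tray coords [  0.88203542 103.02488727] post tips [[174.6, 205.0], [386.2, 206.0]]
```

View pics/s5.png

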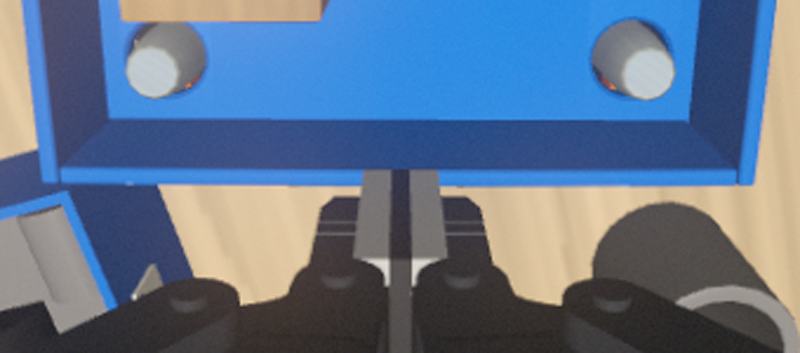

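The end rim corners sit at (127,253) and (431,254) in wrist pixels. Their spacing matches a rim at 178 mm, so the tray is still on the catches. The closed fingertips appear right at the rim line, so keep lowering in small steps until there is contact.

Call:
drive_tool([
  [[0,0,0.001,0,0,0,255],[0,0,0.001,0,0,0,255],[0,0,0.001,0,0,0,255],[0,0,0,0,0,0,255],[0,0,0,0,0,0,255]],
])

```text
clock: 15.25
position: [573.9, -145.1, 175.9]
ee_rot: [-0.614, 0.789, 0.0, -0.0]
contact_force: [-1.2, -0.1, -0.0]
gripper_width: -0.2
```

```bash
python3 - <<'E'
from h import *
s=read_state();x=s["position"];p=camera_params("scene");print(s["clock"],x.round(1),s["contact_force"].round(1))
for dz in(-8,0,10,20):print(dz,proj(p,[x+[0,0,dz]]).round(1))
c=camera_params("wrist");w=get_image("wrist")
Q=R.from_quat(s["ee_rot"])
for tx in(11,5,0,-5,-11):print(tx,[proj(c,[x+Q.apply([tx,0,z])])[0].round(0).tolist() for z in(8,0,-10,-20)])
g=cv2.cvtColor(w,cv2.COLOR_BGR2GRAY);h=cv2.cvtColor(w,cv2.COLOR_BGR2HSV)
for r in range(232,290,3):print(r,h[r,265,1:].tolist(),h[r,270,1:].tolist(),h[r,292,1:].tolist())
E
```

```text
15.25 [ 573.9 -145.1  175.9] [-1.2 -0.1 -0. ]
-8 [[192.8 208.3]]
0 [[192.3 205.4]]
10 [[191.7 201.7]]
20 [[191. 198.]]
11 [[278.0, 225.0], [278.0, 230.0], [278.0, 238.0], [278.0, 246.0]]
5 [[278.0, 236.0], [278.0, 242.0], [278.0, 250.0], [278.0, 259.0]]
0 [[278.0, 246.0], [278.0, 252.0], [278.0, 260.0], [278.0, 270.0]]
-5 [[279.0, 255.0], [278.0, 261.0], [278.0, 271.0], [278.0, 281.0]]
-11 [[279.0, 266.0], [278.0, 273.0], [278.0, 282.0], [278.0, 293.0]]
232 [178, 135] [184, 136] [188, 137]
235 [178, 133] [174, 136] [186, 136]
238 [176, 133] [179, 135] [185, 134]
241 [177, 134] [174, 133] [181, 135]
244 [169, 134] [177, 134] [180, 132]
247 [19, 109] [21, 111] [20, 113]
250 [6, 120] [11, 121] [12, 124]
253 [13, 122] [6, 120] [8, 121]
256 [6, 120] [4, 118] [9, 120]
259 [4, 118] [8, 122] [4, 119]
262 [9, 120] [11, 119] [6, 119]
265 [9, 120] [9, 118] [4, 118]
268 [8, 123] [6, 120] [11, 119]
271 [11, 121] [15, 121] [7, 117]
274 [13, 120] [13, 120] [13, 119]
277 [13, 119] [11, 120] [13, 118]
280 [15, 121] [17, 118] [13, 120]
283 [17, 121] [17, 121] [15, 122]
286 [22, 83] [12, 220] [13, 197]
289 [31, 57] [9, 56] [19, 55]
```

The fingertips keep a fixed row (about 246) in the hand image and nothing of the rim covers them. So they are still above the rim, and the shut tips reach less far than assumed. Keep going.

Call:
drive_tool([
  [[0,0,0.001,0,0,0,255],[0,0,0.001,0,0,0,255],[0,0,0.001,0,0,0,255],[0,0,0,0,0,0,255],[0,0,0,0,0,0,255]],
])

```text
clock: 15.72
position: [573.9, -145.1, 172.9]
ee_rot: [-0.614, 0.789, 0.0, -0.0]
contact_force: [-0.1, 0.7, 0.4]
gripper_width: -0.1
```

Call:
drive_tool([
  [[0,0,0.001,0,0,0,255],[0,0,0.001,0,0,0,255],[0,0,0.001,0,0,0,255],[0,0,0,0,0,0,255],[0,0,0,0,0,0,255]],
])

```text
clock: 16.13
position: [573.9, -145.1, 169.9]
ee_rot: [-0.614, 0.789, 0.0, -0.0]
contact_force: [0.6, -0.6, -0.7]
gripper_width: -0.1
```

```bash
python3 - <<'E'
from h import *
w=get_image("wrist"); a=get_image("scene"); s=read_state(); print(s["position"],s["contact_force"],s["wrist_torque"])
cv2.imwrite("pics/s6.png",np.hstack([cv2.resize(w[175:300,190:370],(500,347),interpolation=cv2.INTER_CUBIC),cv2.resize(a[160:280,150:250],(289,347),interpolation=cv2.INTER_CUBIC)]))
E
```

```text
[ 574.00272041 -145.08558372  170.02810412] [-0.1815433  -0.50878695 -0.11973657] [ 0.00841727 -0.02998321 -0.0531359 ]
```

View pics/s6.png

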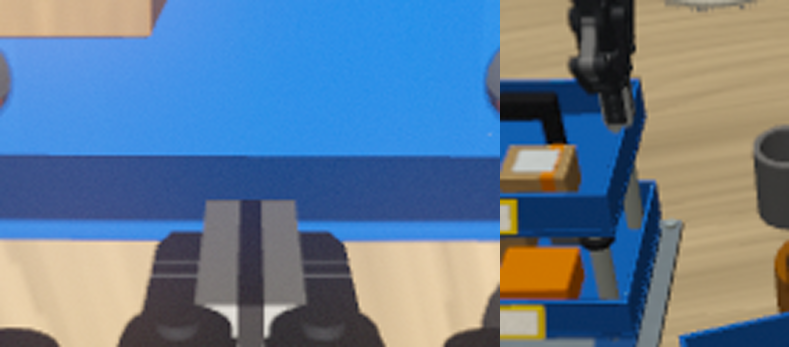

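The scene view puts the fingertip at (191,204), about 9 mm behind the TCP, so it is now right above the rim. Contact should come next.

Call:
drive_tool([
  [[0,0,0.001,0,0,0,255],[0,0,0.001,0,0,0,255],[0,0,0,0,0,0,255],[0,0,0,0,0,0,255]],
])

```text
clock: 16.57
position: [573.9, -145.1, 167.9]
ee_rot: [-0.614, 0.789, 0.0, -0.0]
contact_force: [-0.0, -0.4, -0.0]
gripper_width: -0.0
```

Call:
drive_tool([
  [[0,0,0.001,0,0,0,255],[0,0,0.001,0,0,0,255],[0,0,0,0,0,0,255],[0,0,0,0,0,0,255]],
])

```text
clock: 16.9
position: [573.9, -145.1, 165.9]
ee_rot: [-0.614, 0.789, 0.0, -0.0]
contact_force: [1.1, -0.3, -0.3]
gripper_width: -0.0
```

Call:
drive_tool([
  [[0,0,0.001,0,0,0,255],[0,0,0.001,0,0,0,255],[0,0,0,0,0,0,255],[0,0,0,0,0,0,255]],
])

```text
clock: 17.23
position: [573.9, -145.1, 163.9]
ee_rot: [-0.614, 0.789, 0.0, -0.0]
contact_force: [-0.0, 0.3, 0.3]
gripper_width: -0.0
```

Call:
drive_tool([
  [[0,0,0.001,0,0,0,255],[0,0,0.001,0,0,0,255],[0,0,0.001,0,0,0,255],[0,0,0,0,0,0,255],[0,0,0,0,0,0,255]],
])

```text
clock: 17.65
position: [573.9, -145.1, 160.9]
ee_rot: [-0.614, 0.789, 0.0, -0.0]
contact_force: [0.7, -0.2, 0.5]
gripper_width: 0.0
```

Call:
drive_tool([
  [[0,0,0.001,0,0,0,255],[0,0,0.001,0,0,0,255],[0,0,0.001,0,0,0,255],[0,0,0,0,0,0,255],[0,0,0,0,0,0,255]],
])

```text
clock: 18.07
position: [574.9, -144.6, 159.6]
ee_rot: [-0.614, 0.789, -0.001, 0.001]
contact_force: [-1.9, 3.3, 6.2]
gripper_width: -0.1
```

```bash
python3 - <<'E'
from h import *
w=get_image("wrist"); a=get_image("scene"); s=read_state(); print(s["position"],s["contact_force"],s["wrist_torque"],s["joint_efforts"].round(2))
h=cv2.cvtColor(w,cv2.COLOR_BGR2HSV)
b=cv2.inRange(h,(100,100,30),(125,255,255))
for c in(200,240,265,300,330): r=np.where(b[:300,c])[0]; print(c,"lowest blue row",r.max(), "first nonblue after 215", 215+np.argmin(b[215:,c]))
p=camera_params("wrist"); y=-.2537; C=np.array([547.3,-244.6]); c,n=np.cos(y),np.sin(y)
for z in(178,165):print(z,[proj(p,[(C[0]+c*q-n*b,C[1]+n*q+c*b,z)])[0].round(1).tolist() for q,b in((0,105),(0,101),(75,105),(-75,105))])
np.save("w7.npy",w)
cv2.imwrite("pics/s7.png",np.hstack([cv2.resize(w[175:300,190:370],(500,347),interpolation=cv2.INTER_CUBIC),cv2.resize(a[160:280,150:250],(289,347),interpolation=cv2.INTER_CUBIC)]))
E
```

```text
[ 574.87950059 -144.52178646  159.58563718] [-0.53449466  3.16930358  5.34348005] [ 0.96643588  0.3084043  -0.03463846] [ -1.69 -33.84  15.84   3.97   0.3    0.  ]
200 lowest blue row 268 first nonblue after 215 269
240 lowest blue row 269 first nonblue after 215 270
265 lowest blue row 246 first nonblue after 215 247
300 lowest blue row 258 first nonblue after 215 259
330 lowest blue row 270 first nonblue after 215 271
178 [[281.9, 271.1], [281.9, 262.6], [111.4, 268.7], [452.2, 270.7]]
165 [[281.8, 258.9], [281.8, 250.9], [123.6, 256.9], [439.9, 258.8]]
```

Contact at TCP z of about 160.5, which fits a rim at 178 mm with the shut tips about 18 mm behind the TCP. Press on.

Call:
drive_tool([
  [[0,0,0.001,0,0,0,255],[0,0,0.001,0,0,0,255],[0,0,0,0,0,0,255],[0,0,0,0,0,0,255]],
])

```text
clock: 18.5
position: [575.6, -144.1, 158.5]
ee_rot: [-0.614, 0.789, -0.001, 0.002]
contact_force: [-1.1, 4.6, 8.8]
gripper_width: 0.1
```

Call:
drive_tool([
  [[0,0,0.001,0,0,0,255],[0,0,0.001,0,0,0,255],[0,0,0,0,0,0,255],[0,0,0,0,0,0,255]],
])

```text
clock: 18.83
position: [575.5, -144.8, 155.2]
ee_rot: [-0.614, 0.789, -0.001, 0.002]
contact_force: [2.8, 1.0, 3.5]
gripper_width: -0.2
```

Call:
drive_tool([
  [[0,0,0.001,0,0,0,255],[0,0,0.001,0,0,0,255],[0,0,0.001,0,0,0,255],[0,0,0,0,0,0,255],[0,0,0,0,0,0,255]],
])

```text
clock: 19.25
position: [572.7, -145.3, 149.7]
ee_rot: [-0.614, 0.789, 0.001, -0.001]
contact_force: [0.1, -0.1, 0.0]
gripper_width: 0.4
```

Call:
drive_tool([
  [[0,0,0.001,0,0,0,255],[0,0,0.001,0,0,0,255],[0,0,0.001,0,0,0,255],[0,0,0,0,0,0,255],[0,0,0,0,0,0,255]],
])

```text
clock: 19.67
position: [573.7, -145.2, 148.0]
ee_rot: [-0.614, 0.789, 0.0, -0.0]
contact_force: [-0.7, -1.2, 2.1]
gripper_width: 0.2
```

Call:
drive_tool([
  [[0,0,0.0015,0,0,0,255],[0,0,0.0015,0,0,0,255],[0,0,0,0,0,0,255],[0,0,0,0,0,0,255]],
])

```text
clock: 20.0
position: [573.9, -145.3, 147.7]
ee_rot: [-0.614, 0.789, -0.001, 0.0]
contact_force: [-5.0, 2.4, 11.8]
gripper_width: 0.1
```

Call:
drive_tool([
  [[0,0,0.0015,0,0,0,255],[0,0,0.0015,0,0,0,255],[0,0,0,0,0,0,255],[0,0,0,0,0,0,255]],
])

```text
clock: 20.33
position: [574.0, -145.3, 147.5]
ee_rot: [-0.615, 0.789, -0.001, 0.0]
contact_force: [-9.3, 4.6, 23.0]
gripper_width: 0.0
```

Hard stop at 147.5 with 23 N, so the +y end is home. Rise, cross to the -y end, and press there.

Call:
drive_tool([
  [[0,0,-0.004,0,0,0,255],[0,0,-0.008,0,0,0,255],[0,0,-0.014,0,0,0,255],[0,0,-0.016,0,0,0,255],[0,0,-0.016,0,0,0,255],[0,0,-0.012,0,0,0,255],[0,0,-0.006,0,0,0,255],[0,0,0,0,0,0,255]],
])

```text
clock: 21.0
position: [574.9, -145.1, 219.3]
ee_rot: [-0.614, 0.789, -0.001, 0.001]
contact_force: [0.3, 0.4, 0.1]
gripper_width: -0.5
```

Call:
drive_tool([
  [[0.016,0,0,0,0,0,255],[0.028,0,0,0,0,0,255],[0.034,0,0,0,0,0,255],[0.036,0,0,0,0,0,255],[0.034,0,0,0,0,0,255],[0.028,0,0,0,0,0,255],[0.02,0,0,0,0,0,255],[0.01,0,0,0,0,0,255]],
])

```text
clock: 21.67
position: [522.0, -346.8, 216.2]
ee_rot: [-0.613, 0.79, 0.001, -0.001]
contact_force: [1.2, 0.7, 0.0]
gripper_width: 0.2
```

Call:
drive_tool([
  [[0,0,0.008,0,0,0,255],[0,0,0.012,0,0,0,255],[0,0,0.012,0,0,0,255],[0,0,0.01,0,0,0,255],[0,0,0.006,0,0,0,255],[0,0,0,0,0,0,255],[0,0,0,0,0,0,255]],
])

```text
clock: 22.25
position: [523.6, -344.2, 169.7]
ee_rot: [-0.614, 0.789, 0.0, -0.0]
contact_force: [0.3, -0.9, 0.4]
gripper_width: 0.1
```

```bash
python3 - <<'E'
from h import *
y=-.2537; go(548+103*np.sin(y),-244.7-103*np.cos(y),160.5,y)
E
```

```text
clock 22.25 pos [ 523.6 -344.2  169.7] shift [0.5 1.3 9.2] rotvec [ 0.0007 -0.0002  0.0064] F [ 0.3 -0.9  0.4] w 0.1
```

Call:
drive_tool([
  [[0,0.001,0.003,0,0,0,255],[0,0,0.003,0,0,0,255],[0,0,0.002,0,0,0,255],[0,0,0.001,0,0,0,255],[0,0,0.001,0,0,0,255],[0,0,0,0,0,0,255],[0,0,0,0,0,0,255]],
])

```text
clock: 22.83
position: [522.4, -344.6, 160.2]
ee_rot: [-0.614, 0.789, -0.0, 0.0]
contact_force: [-0.2, -0.1, -0.6]
gripper_width: 0.1
```

Call:
drive_tool([
  [[0,0,0.001,0,0,0,255],[0,0,0.001,0,0,0,255],[0,0,0.001,0,0,0,255],[0,0,0,0,0,0,255],[0,0,0,0,0,0,255]],
])

```text
clock: 23.25
position: [522.7, -345.3, 158.9]
ee_rot: [-0.614, 0.789, -0.001, -0.0]
contact_force: [-2.0, 0.2, 6.7]
gripper_width: 0.3
```

Call:
drive_tool([
  [[0,0,0.001,0,0,0,255],[0,0,0.001,0,0,0,255],[0,0,0.001,0,0,0,255],[0,0,0,0,0,0,255],[0,0,0,0,0,0,255]],
])

```text
clock: 23.67
position: [522.2, -344.3, 153.4]
ee_rot: [-0.614, 0.789, 0.0, -0.0]
contact_force: [-0.2, -0.4, 0.0]
gripper_width: 0.1
```

Passed the catches at this end too. Press through to the stop.

Call:
drive_tool([
  [[0,0,0.0015,0,0,0,255],[0,0,0.0015,0,0,0,255],[0,0,0.0015,0,0,0,255],[0,0,0.001,0,0,0,255],[0,0,0,0,0,0,255],[0,0,0,0,0,0,255]],
])

```text
clock: 24.17
position: [522.4, -344.5, 148.4]
ee_rot: [-0.614, 0.789, 0.0, 0.0]
contact_force: [0.4, 0.4, 0.1]
gripper_width: -0.2
```

Call:
drive_tool([
  [[0,0,0.0015,0,0,0,255],[0,0,0.0015,0,0,0,255],[0,0,0,0,0,0,255],[0,0,0,0,0,0,255]],
])

```text
clock: 24.5
position: [522.5, -344.6, 148.2]
ee_rot: [-0.614, 0.789, -0.001, 0.0]
contact_force: [-3.5, 2.8, 9.6]
gripper_width: -0.2
```

Call:
drive_tool([
  [[0,0,0.0015,0,0,0,255],[0,0,0.0015,0,0,0,255],[0,0,0,0,0,0,255],[0,0,0,0,0,0,255]],
])

```text
clock: 24.83
position: [522.7, -344.7, 148.0]
ee_rot: [-0.615, 0.789, -0.002, 0.0]
contact_force: [-6.0, 6.2, 19.8]
gripper_width: -0.3
```

Call:
drive_tool([
  [[0,0,-0.004,0,0,0,255],[0,0,-0.008,0,0,0,255],[0,0,-0.014,0,0,0,255],[0,0,-0.016,0,0,0,255],[0,0,-0.016,0,0,0,255],[0,0,-0.012,0,0,0,255],[0,0,-0.006,0,0,0,255],[0,0,0,0,0,0,255]],
])

```text
clock: 25.5
position: [523.0, -344.9, 220.0]
ee_rot: [-0.614, 0.789, -0.001, 0.001]
contact_force: [-0.2, -0.7, -0.8]
gripper_width: -0.0
```

Call:
drive_tool([
  [[-0.016,0,0,0,0,0,255],[-0.028,0,0,0,0,0,255],[-0.034,0,0,0,0,0,255],[-0.036,0,0,0,0,0,255],[-0.034,0,0,0,0,0,255],[-0.028,0,0,0,0,0,255],[-0.02,0,0,0,0,0,255],[-0.01,0,0,0,0,0,255]],
])

```text
clock: 26.17
position: [573.0, -142.4, 217.2]
ee_rot: [-0.615, 0.789, 0.001, -0.001]
contact_force: [0.6, -0.7, -0.4]
gripper_width: 0.0
```

Call:
drive_tool([
  [[0,0,0.008,0,0,0,255],[0,0,0.012,0,0,0,255],[0,0,0.014,0,0,0,255],[0,0,0.014,0,0,0,255],[0,0,0.008,0,0,0,255],[0,0,0.004,0,0,0,255],[0,0,0,0,0,0,255],[0,0,0,0,0,0,255]],
])

```text
clock: 26.83
position: [573.1, -145.5, 158.6]
ee_rot: [-0.614, 0.789, -0.0, -0.0]
contact_force: [0.3, -0.4, 0.3]
gripper_width: 0.1
```

Call:
drive_tool([
  [[0,0,0.003,0,0,0,255],[0,0,0.003,0,0,0,255],[0,0,0.002,0,0,0,255],[0,0,0.001,0,0,0,255],[0,0,0,0,0,0,255],[0,0,0,0,0,0,255]],
])

```text
clock: 27.33
position: [573.1, -144.8, 149.6]
ee_rot: [-0.614, 0.789, -0.0, 0.0]
contact_force: [-0.5, 0.3, 0.5]
gripper_width: -0.1
```

Call:
drive_tool([
  [[0,0,0.0015,0,0,0,255],[0,0,0.0015,0,0,0,255],[0,0,0.0015,0,0,0,255],[0,0,0.0015,0,0,0,255],[0,0,0,0,0,0,255],[0,0,0,0,0,0,255]],
])

```text
clock: 27.83
position: [573.6, -144.9, 148.1]
ee_rot: [-0.615, 0.789, -0.002, 0.001]
contact_force: [-7.1, 3.9, 17.6]
gripper_width: 0.1
```

Call:
drive_tool([
  [[0,0,-0.006,0,0,0,255],[0,0,-0.014,0,0,0,255],[0,0,-0.02,0,0,0,255],[0,0,-0.024,0,0,0,255],[0,0,-0.024,0,0,0,255],[0,0,-0.024,0,0,0,255],[0,0,-0.02,0,0,0,255],[0,0,-0.01,0,0,0,255]],
])

```text
clock: 28.5
position: [574.1, -145.1, 288.7]
ee_rot: [-0.614, 0.789, -0.002, 0.002]
contact_force: [1.2, 0.2, -0.7]
gripper_width: -0.3
```

Call:
drive_tool([
  [[-0.02,0.01,0,0,0,0,255],[-0.03,0.02,0,0,0,0,255],[-0.03,0.02,0,0,0,0,255],[-0.03,0.02,0,0,0,0,255],[-0.03,0.02,0,0,0,0,255],[-0.02,0.01,0,0,0,0,255],[0,0,0,0,0,0,255],[0,0,0,0,0,0,255]],
])

```text
clock: 29.17
position: [514.9, 35.9, 285.1]
ee_rot: [-0.615, 0.788, 0.0, -0.0]
contact_force: [0.7, -0.4, 0.6]
gripper_width: -0.1
```

```bash
python3 - <<'E'
from h import *
a=get_image("scene"); t=get_image("top"); p=camera_params("scene"); pt=camera_params("top")
y=-.2537; C=np.array([547.3,-244.6]); c,n=np.cos(y),np.sin(y)
A=cv2.resize(a[170:290,85:225],None,fx=3,fy=3,interpolation=cv2.INTER_CUBIC);B=cv2.resize(t[150:270,350:475],None,fx=3,fy=3,interpolation=cv2.INTER_CUBIC)
for b in(105,-105):
  for q in(75,-75):
    for z,col in((165,(0,0,255)),(178,(0,255,255))):
        P=[(C[0]+c*q-n*b,C[1]+n*q+c*b,z)]
        for im,pp,o in((A,p,(85,170)),(B,pt,(350,150))):
            if im is B and z==178: continue
            u=(proj(pp,P)[0]-o)*3+1; cv2.circle(im,tuple(int(round(v)) for v in u),3,col,1)
cv2.imwrite("pics/f.png",np.hstack([A,B])[:, :800])
print(read_state()["clock"],read_state()["contact_force"])
E
```

```text
29.2667 [0.45653991 0.20771427 0.95623244]
```

View pics/f.png

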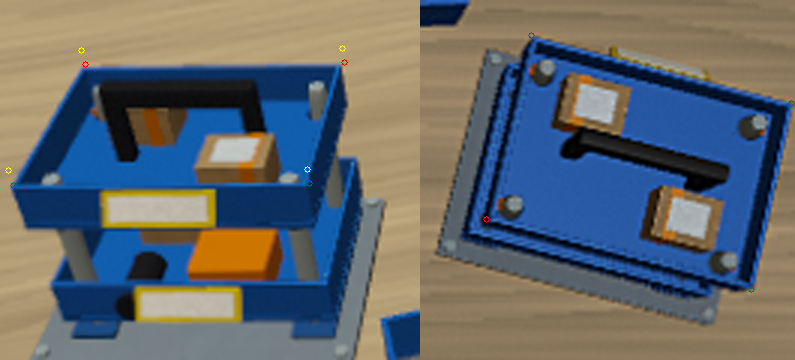

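All four rim corners fall on the red 165 mm marks (scene crop: (85,65), (344,63), (13,186), (309,184)), not on the yellow 178 mm ones. Both cartons are inside, the labels are on the same side, and the arm is clear. I'm handing in.

```bash
python3 -c "from bench import *; job_done()"
```

```text
the job is handed in; nothing more can be done
```

The loaded blue tray is on the stand as its top tier, label on the same side as the lower tier's label, with both cartons still in it. I handed the job in at about 29 s; `job_done()` gives no verdict.

- **Placing:** I gripped the handle, carried the tray over, and lined its holes up with the posts through the wrist camera. It went down over all four posts without side load. I let go only once it rested on the catches, with its underside at about 138 mm.
- **Pressing home:** I pressed the +y end, then the -y end, then checked +y again with shut fingers. Both ends gave way and then stopped hard. The stop heights were 147.5, 148.0 and 148.1 mm at 18–23 N, so the tray is level within about 0.005 rad.
- **Last picture:** All four rim corners match the fully-home height (rim at 165 mm). The arm was clear and the force reading was about 1 N or less, which is noise.
- **Estimated, not checked directly:** The tray sits about 6 mm from the foot plate's centre, against a 16 mm limit. This comes from the first top-camera picture. I did not measure the bystanders' positions again, but the arm never touched them.
- **What disagreed:** The shut fingertips touched the rim about 26 mm later than the stated fingertip length implied, so I felt for contact in small steps. I viewed 12 pictures, two over the budget of 10.

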